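# Lock the drain panel and level the ice-maker stand

### The job

Get the stand ready for the ice maker: turn the red-finned turnbutton square over the edge of the drain panel, up to its stop, then wind the black knob of the levelling foot until the bubble of the yellow spirit level, lying lengthwise on the panel, rests between its two lines. Then press down on the level with light, steady hand pressure and finish while still pressing it flat on the panel, bubble between the lines; leave the level where it lies on the panel, lengthwise, and do not disturb the scoop, bottle, wrench or beaker.

Things in the scene. Friction and masses are not known exactly. Their poses are not given: they have to be found in the camera images.
- stand: low stainless stand, flat deck 280 mm (x) by 400 mm (y), its top 95 mm above the counter. Origin on the counter under the deck's middle; x across the short side (-x edge faces the robot), y along the long side, z up. A 32 mm rim lies flush with the slotted drain panel. Two plain feet under the -y end (y = -165 mm), one levelling foot beyond the +y end (y = +265 mm)
- deck_mid (a point): middle of the deck's top face, 95 mm above the counter when level; axes as the stand's, but it tilts with the deck about the line through the plain feet as the levelling foot is turned. At the start the levelling-foot end is too low, by 2.5 to 4.5 mm at the foot
- foot_grip (a point): middle of the round knurled black knob of the levelling foot, on its upright axis, 121 mm above the counter. Knob 43 mm across (45 over the knurls), 106 to 132 mm above the counter; free all round above deck height. Clockwise from above raises this end: 6 mm a turn, 2.2 mrad tilt per rad. Stiff (0.1 N m), stays put, keeps its height; needs 0.4 to 0.8 turn, in several grasps
- turnbutton_pivot (a point): on the upright pivot axis of the turnbutton, 26 mm above the deck, on the rim at the stand's -y end (184 mm from its middle). A dark flat lever, 18 mm wide, 6 mm thick, reaches 44 mm from the pivot; on it an upright red thumb fin, 8 mm thick, 34 mm long (from 9 mm behind the pivot to 25 mm ahead), top 32 mm above the deck: grip or push it from above
- turnbutton_tip (a point): point on the lever of the turnbutton 40 mm from the pivot, 6 mm above the deck: from pivot to tip is the way the lever points
- turnbutton (a joint): angle of the turnbutton, rad: 0 = lever along the rim, pointing to the stand's -x (open), growing clockwise seen from above to its stop at 1.57 = lever pointing to the stand's +y, over the panel (locked). Starts between 0 and 0.45; stays where it is left (0.06 N m)
- level: yellow spirit level with black end caps, 280 mm long (its y axis), 30 mm wide, 50 mm high, about 0.55 kg, lying loose lengthwise on the deck. Origin: centre of its underside; z up
- vial (a point): middle of the top of the level (50 mm above its underside), centre of the green vial between the two black lines; the lines lie 14 mm either side along the level's y; the rest of the top is flat and may be pressed anywhere
- bubble (a joint): place of the pale bubble along the level's y axis from the vial's middle, m. It is 20 mm long, so it is between the lines within 0.004 either way. It runs to the higher end, 1.5 mm per mrad of tilt (3.3 mm per rad of knob), and settles in about 1.5 s. Starts 0.009 to 0.016 off, towards the plain-foot end
- scoop: aluminium ice scoop, 220 mm long, 41 mm high, lying on the counter right of the stand; origin on the counter near the back of its bowl. Leave it alone
- cleaner: white bottle with blue cap, 68 mm across, 190 mm high, standing on the counter left of the stand; origin under its middle. Leave it alone
- wrench: steel wrench, 180 mm long, lying on the counter left of the stand, near the robot. Leave it alone
- beaker: steel beaker, 76 mm across, 85 mm high, standing on the counter right of the stand, near the robot; origin under its middle. Leave it alone

How it is judged (in metres and radians):
On the way, in this order (a step that is already met when the one before it is completed fails the run):
1. the turnbutton is turned square over the panel (value of joint turnbutton above 1.4 rad), for 0.2 s.
2. the bubble rests between the two lines with the stand level (value of joint bubble between -0.004 and 0.004 m and angle between deck_mid's own z axis and vertical below 0.0045 rad), for 0.5 s.
At the end, for the whole second after the job is handed in: Turnbutton within 0.17 rad of its locked stop; bubble within 4 mm of the vial's middle; deck within 4.5 mrad of level; the level flat on the deck, at rest, within 0.2 rad of lengthwise; the fingers still pressing it (3 to 40 N, over 8.5 N between level and stand, its weight included) (all of step 2 and value of joint turnbutton above 1.4 rad and angle between the y axis of level and the y axis of stand, either way round below 0.2 rad and z of level in the frame of deck_mid between -0.004 and 0.004 m and contact force between the fingers and level between 3 and 40 N and contact force between level and stand above 8.5 N and linear speed of level below 0.02 m/s); the arm keeps its last pose, push and grip.
It fails at once if the level is lifted off the panel or shoved more than 40 mm (distance of level from where it was at the start of the episode above 0.04 m).
It fails at once if a bystander is disturbed (moved more than 20 mm) (distance of any of scoop, cleaner, wrench, beaker from where it was at the start of the episode above 0.02 m).
It also fails if it takes over 72 s, if anything falls off the work surface, if the arm or the gripper's body presses on something with over 40 N, if the wrist force passes 120 N, or if a joint passes its speed limit or range.

### The arm

A 6-joint arm with a two-finger parallel gripper is mounted at the origin on the work surface. World frame = base frame: x ahead of the robot, y to its left, z up, the work surface at z = 0. Lengths are in mm, angles in rad, forces in N, time in s.
With the tool pointing down it reaches from about 275 to 1000 mm from the base axis. Payload 8.4 kg.
Tool frame: the origin (TCP) lies at the very end of the fingers, on their centre line; the grasp point (between the pads) lies 19 mm behind it; z points along the fingers, y is the direction in which the jaws open and shut (so a half turn about z gives the same grasp; the last joint's range is limited). The gripper opens to 85 mm and grips with 20 to 120 N. Pads are 22 mm wide; open, the fingers measure 114 mm over their backs; the gripper's body (76 mm by 85 mm) begins 54 mm behind the grasp point. The pads swing forward as they close: fully open they stand 13 mm farther back than shut.
Start: joints at [1.1, 0.353, 1.633, -0, 1.155, -0.002], TCP at [282.384, 557.573, 231.281] pointing down, gripper open.
Joint ranges: [-2.63, 2.63], [-0.92, 2.1], [0.06, 2.66], [-1.3, 4.44], [0, 2.69], [-3.02, 3.02]. Speed limits (rad/s): [2.22, 2.22, 2.79, 3.14, 3.14, 3.14].

### API

Orientations are given as [roll, pitch, yaw] about the fixed x, y, z axes, in that order (R = Rz(yaw) Ry(pitch) Rx(roll)).
In Python, from rig import r, vision gives the robot as it stands.
- The arm moves only by the tool move_arm, never from a script. Its argument "series" is text: rows parted by semicolons, each of 7 numbers parted by spaces: the closure, from -1 (fully open) to 1 (shut), then the shift along the tool's x, y, z in units of 40 mm (1.0 is 40 mm), then the turn, a rotation vector about the tool's x, y, z in degrees. In form: grip tx ty tz ax ay az; .... A call has 1 to 20 rows; each row shifts and turns the pose as measured when the row begins, along the tool's axes as they then stand; what a row does not reach is not made up. A row lasts 1/8 s, in which the tool goes at most 62.5 mm and 10.7 degrees, less where a joint would pass 70% of its speed; a pose out of reach is approached as far as the arm can. A call is refused whole if a number of a shift passes 1 or a number of a turn 10.7, either way. A call with a gripper value outside its range is refused whole. The fingers move at their own pace and stop on an object; "grip_force" is the grip in N (left out, the last holds). Time passes only in rows, so rows that do not move let the fingers close. It gives the time, the measured TCP pose, the force and the opening at its end, in the units of the state.
- r.sense(): the state, without advancing time (a new reading comes with each control period).
- vision.grab_frame(name): name is "side" or "top" or "wrist"; returns the picture (480x640x3 uint8, red, green, blue); there is no depth.
- vision.camera_params(name): a dict with "fx", "fy", "cx", "cy" (pixels), "position" and "rotation" of the camera in the world. Camera axes: x right, y up, looking along -z (the intrinsics and any distortion apply to the point x, -y, -z); pixel columns grow to the right and rows downward; lengths in mm; the calibration is good to about 2 mm. A picture is of the moment at which its call begins: read the wrist's pose just before it. camera_params takes no time and is no camera call; for the wrist camera it gives the pose at the moment of the call.
- r.sign_off(): hands the job in, once; it reports no verdict.
The state is a dict: "clock": time; "qpos": joint angles; "qvel": joint speeds; "joint_efforts": joint torques, N m; "eef_pos": TCP position; "tcp_rot": TCP orientation; "contact_force": force on the tool from outside, world axes, zero at the start; "wrist_torque": the same for the moment, N m; "opening": opening from 0.0 (shut) to 1.0 (fully open).
Only numpy, scipy, OpenCV 4.12 (cv2) and the standard library are available. Lean on these libraries where they do the work, as an engineer would, in place of code of your own. Each camera call takes 0.05 s, during which the arm holds its last target. There are 200 camera calls.

## Working session

There is one attempt and no reset: what is moved stays moved. The work goes in short steps, Python scripts to look and compute and a tool call to move; the robot and the scene stay as the last step left them, time stands still between calls to the robot, and variables do not carry over. Pictures are saved under pics/ and viewed, about 8 in all and at most 12, crops included, and the job is handed in when it is done.

Besides the shell and the picture viewer there is one more tool, called as name(argument=value, ...) on one line, values as JSON. move_arm: Moves the arm, as the interface text tells. Its arguments: {"type":"object","properties":{"series":{"type":"string"},"grip_force":{"type":"number"}},"required":["series"]}

```bash
mkdir -p pics; ls
python3 - <<'E'
from rig import r, vision
import cv2
s=r.sense(); print(s)
for n in("top","side"):
    im=vision.grab_frame(n); cv2.imwrite(f"pics/{n}0.png",im[:,:,::-1]); print(n,vision.camera_params(n))
print(vision.camera_params("wrist"))
E
```

```text
pics
{'clock': 0.0, 'qpos': array([ 1.09960094e+00,  3.53615734e-01,  1.63413537e+00,  1.04546194e-05,
        1.15521571e+00, -2.41124082e-03]), 'qvel': array([ 0.00046541,  0.00077636,  0.00079805, -0.00162806,  0.00121205,
        0.00068647]), 'joint_efforts': array([ 2.15900756e-03, -6.05248404e+01, -3.42063475e+01,  1.02521249e-04,
        9.23588901e-03, -4.33168748e-05]), 'eef_pos': array([282.16154042, 557.14431781, 230.58140434]), 'tcp_rot': array([-3.14021852e+00, -1.28723248e-05,  2.67280428e+00]), 'contact_force': array([0.62768637, 0.43542044, 0.57281516]), 'wrist_torque': array([-0.04530034, -0.01286342, -0.02422337]), 'opening': 1.0047108040684527}
top {'fx': 587.4418419384672, 'fy': 587.4418419384672, 'cx': 311.61656818285684, 'cy': 232.4105273094184, 'position': array([ 345.5468768 ,  -18.98855136, 1570.01284273]), 'rotation': array([ 0.07078612,  0.00254725, -1.59196382])}
side {'fx': 480.4667442484749, 'fy': 480.4667442484749, 'cx': 318.5166087508758, 'cy': 232.20889000514066, 'position': array([  86.40157443, -918.85482968,  701.44197784]), 'rotation': array([ 1.02264122, -0.00573156, -0.38577217])}
{'fx': 391.26210128192696, 'fy': 391.26210128192696, 'cx': 320.3485410484377, 'cy': 243.84730800400828, 'position': array([216.53671453, 591.82603936, 373.67567693]), 'rotation': array([-2.94527678e-01,  3.69748006e-04,  1.10228916e+00])}
```

View pics/top0.png

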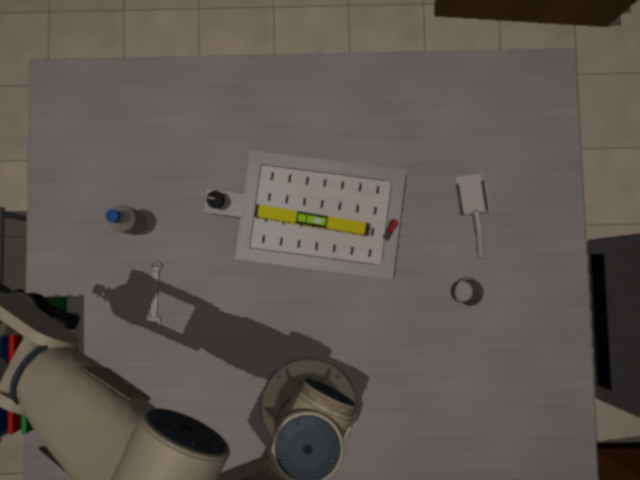

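View pics/side0.png

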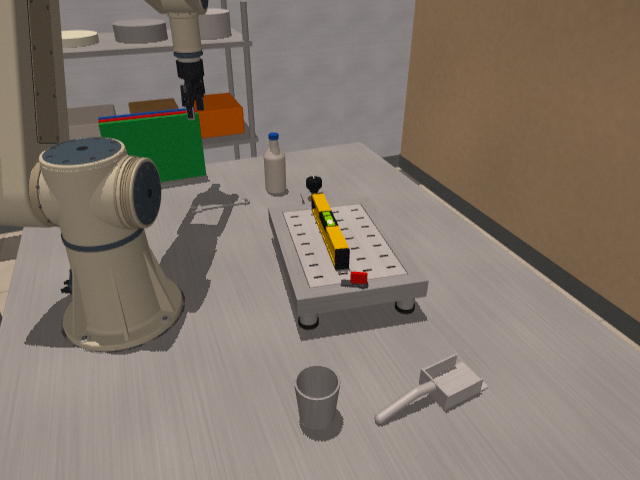

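The top view shows the stand with corners near (250,152), (406,172), (393,278) and (235,260). The knob is at (216,200), the red fin at (391,228) and the vial at (313,219). The bottle, wrench, scoop and beaker are all clear of these. I'll enlarge next.

```bash
cat > h.py <<'E'
import numpy as np, cv2
from rig import r, vision
from scipy.spatial.transform import Rotation as R
def cam(n):
    p=vision.camera_params(n); return p, R.from_euler('xyz',p['rotation']).as_matrix()
def ray(n,u,v,z,c=None):
    p,M=c or cam(n); d=M@np.array([(u-p['cx'])/p['fx'],-(v-p['cy'])/p['fy'],-1])
    o=p['position']; return o+d*(z-o[2])/d[2]
def proj(n,X,c=None):
    p,M=c or cam(n); q=M.T@(np.asarray(X)-p['position']); return p['cx']+p['fx']*q[0]/-q[2], p['cy']-p['fy']*q[1]/-q[2]
E
python3 - <<'E'
from h import *
im=cv2.imread("pics/top0.png")
a=cv2.resize(im[145:285,195:415],None,fx=3.6,fy=3.6,interpolation=cv2.INTER_CUBIC)
cv2.imwrite("pics/c1.png",a)
print(r.sense()['clock'])
for u,v in [(250,152),(406,172),(393,278),(235,260)]: print(ray("top",u,v,95).round(0))
E
```

```text
0.1
[658. 135.  95.]
[ 599. -260.   95.]
[ 331. -219.   95.]
[385. 176.  95.]
```

View pics/c1.png

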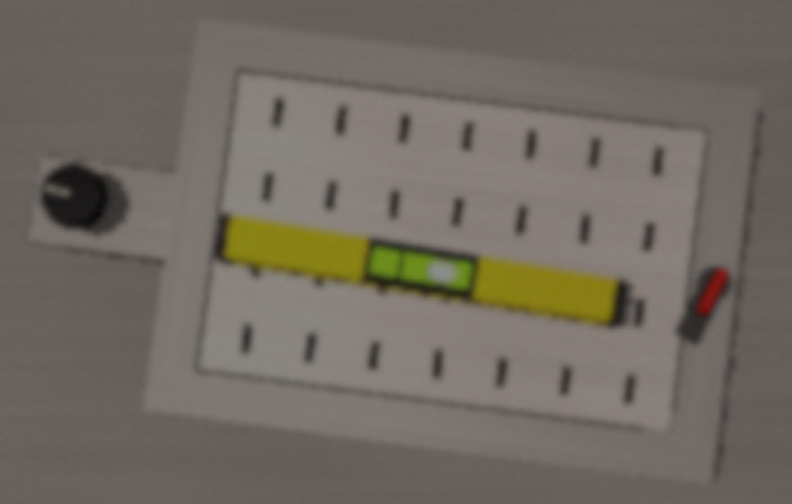

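Run:
```python
from h import *
def P(X,Y,z): return ray("top",195+X/3.6,145+Y/3.6,z)[:2]
c=[P(200,20,95),P(762,92,95),P(716,482,95),P(146,408,95)]
m=sum(c)/4; print("mid",m, [np.linalg.norm(c[i]-c[i-1]).round() for i in range(4)])
dy=(c[0]-c[1]+c[3]-c[2]); yaw=np.arctan2(-dy[0],dy[1]); print("yaw",yaw)
k=P(74,196,132)
dk=k-m; yaw2=np.arctan2(-dk[0],dk[1]); print("knob",k,np.linalg.norm(dk),yaw2)
Rz=lambda a:np.array([[np.cos(a),-np.sin(a)],[np.sin(a),np.cos(a)]])
p=[P(*q) for q in [(722,272,127),(704,315,127),(686,338,101)]]
print("fin rear,front,levertip",p); 
for q in p+[k]: print("stand frame",Rz(yaw).T@(q-m))
print("pivot pred",m+Rz(yaw)@[0,-184],"foot pred",m+Rz(yaw)@[0,265])
L=[P(220,236,120),P(625,302,120),P(421,266,145)]; print("level",L,[Rz(yaw).T@(q-m) for q in L])
```

```text
mid [495.65487495 -43.56984591] [np.float64(276.0), np.float64(400.0), np.float64(276.0), np.float64(400.0)]
yaw -0.15030204285903945
knob [534.06241725 217.52028027] 263.89996834357623 -0.14605700384212986
fin rear,front,levertip [array([ 472.79321388, -224.98254162]), array([ 443.54933119, -211.75814074]), array([ 429.54999117, -202.22561575])]
stand frame [   4.56023602 -182.79066158]
stand frame [ -26.33412727 -174.0942387 ]
stand frame [ -41.60300684 -166.76540044]
stand frame [ -1.1202623  263.89759056]
pivot pred [ 468.103308  -225.4954108] foot pred [535.33512083 218.44251656]
level [array([505.71685913, 119.09421788]), array([ 454.13970062, -158.68643955]), array([479.63645431, -18.99547798])] [array([-14.4082483 , 162.33682131]), array([ -23.80994024, -120.0351056 ]), array([-19.51751395,  21.89876728])]
```

```bash
cat >> h.py <<'E'
def go(x,y,z,yaw):
    s=r.sense(); M=R.from_euler('xyz',s['tcp_rot']); d=M.inv().apply(np.array([x,y,z])-s['eef_pos'])/40
    a=(M.inv()*R.from_euler('xyz',[np.pi,0,yaw])).as_rotvec(degrees=True)
    print("t %.2f"%s['clock'],"pos",s['eef_pos'].round(1),"yaw %.3f"%s['tcp_rot'][2],"q6 %.2f"%s['qpos'][5],"open %.3f"%s['opening'],"F",s['contact_force'].round(1)); print("units",d.round(3),"turn",a.round(2))
E
python3 -c "
from h import *
go(468,-225,190,2.64)"
```

```text
t 0.10 pos [282.2 557.2 230.7] yaw 2.673 q6 -0.00 open 1.001 F [-0.7 -1.  -0.6]
units [-12.979 -15.345   1.035] turn [-0.07  0.    1.88]
```

move_arm(series="0.1 -0.81 -0.96 0 0 0 0;0.1 -0.81 -0.96 0 0 0 0;0.1 -0.81 -0.96 0 0 0 0;0.1 -0.81 -0.96 0 0 0 0;0.1 -0.81 -0.96 0 0 0 0;0.1 -0.81 -0.96 0 0 0 0;0.1 -0.81 -0.96 0 0 0 0;0.1 -0.81 -0.96 0 0 0 0;0.1 -0.81 -0.96 0 0 0 0;0.1 -0.81 -0.96 0 0 0 0")

```text
clock: 1.35
eef_pos: [399.3, 55.8, 229.1]
tcp_rot: [-3.139, 0.0, 2.679]
contact_force: [2.0, 1.3, -0.3]
opening: 0.449
```

```bash
python3 -c "
from h import *
go(468,-225,190,2.64)"
```

```text
t 1.35 pos [399.3  55.8 229.1] yaw 2.679 q6 -0.97 open 0.449 F [ 2.   1.3 -0.3]
units [-4.668 -5.515  0.995] turn [-0.16  0.03  2.26]
```

move_arm(series="0.1 -0.78 -0.92 0.16 0 0 0;0.1 -0.78 -0.92 0.16 0 0 0;0.1 -0.78 -0.92 0.16 0 0 0;0.1 -0.78 -0.92 0.16 0 0 0;0.1 -0.78 -0.92 0.16 0 0 0;0.1 -0.78 -0.92 0.16 0 0 2;0.1 0 0 0 0 0 0")

```text
clock: 2.22
eef_pos: [468.9, -238.2, 189.6]
tcp_rot: [-3.14, 0.001, 2.639]
contact_force: [-0.6, 0.2, -0.3]
opening: 0.449
```

Run:
```python
from h import *
go(468,-225,107,2.64)
im=vision.grab_frame("wrist"); c=cam("wrist")
for n,X in (("pivot",[468,-225,127]),):
    print(n,proj("wrist",X,c))
cv2.imwrite("pics/w1.png",im[:,:,::-1])
```

```text
t 2.23 pos [ 468.9 -238.2  189.6] yaw 2.639 q6 -1.54 open 0.449 F [-0.6  0.2 -0.3]
units [0.182 0.282 2.065] turn [-0.1   0.08 -0.05]
pivot (np.float64(336.4497793710317), np.float64(254.14750874772582))
```

View pics/w1.png

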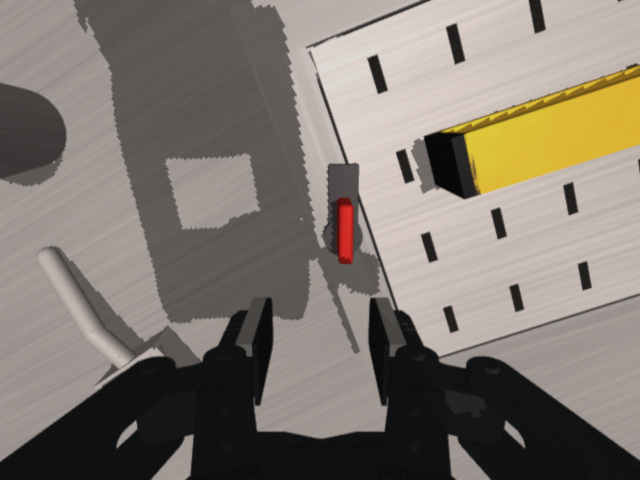

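The wrist view shows the fin nearly parallel to the pads. Its top runs from about (345,200) at the front to (346,262) at the rear, and the lever tip is at (343,165).

Run:
```python
from h import *
c=cam("wrist")
f=ray("wrist",345,199,127,c);b=ray("wrist",345,258,127,c); t=ray("wrist",343,165,101,c)
d=f-b; L=np.hypot(*d[:2]); a=np.arctan2(d[1],d[0]); piv=b+d/L*9
print(f,b,t,L,a,"angle",np.pi-0.15-a,"pivot",piv)
go(piv[0],piv[1],107,a)
```

```text
[ 442.95653316 -206.52353709  127.        ] [ 472.27100667 -221.89454407  127.        ] [ 429.61482322 -199.08873831  101.        ] 33.09994279907571 2.6586563378193464 angle 0.3329363157704468 pivot [ 464.30029013 -217.71510897  127.        ]
t 2.27 pos [ 468.3 -236.7  189.6] yaw 2.640 q6 -1.54 open 0.450 F [-1.2  0.2  0. ]
units [0.316 0.37  2.065] turn [-0.08  0.01 -1.07]
```

move_arm(series="0.1 0.25 0.33 0 0 0 -1;0.1 0 0 0 0 0 0;0.1 0 0 0 0 0 0")

```text
clock: 2.65
eef_pos: [464.7, -216.1, 189.7]
tcp_rot: [-3.141, -0.001, 2.662]
contact_force: [-0.3, -0.4, 1.2]
opening: 0.45
```

Run:
```python
from h import *
print(r.sense()['eef_pos'])
c=cam("wrist"); im=vision.grab_frame("wrist"); print(r.sense()['eef_pos'],r.sense()['qvel'].round(3))
hsv=cv2.cvtColor(im,cv2.COLOR_RGB2HSV); m=((hsv[...,0]<8)|(hsv[...,0]>172))&(hsv[...,1]>180)&(hsv[...,2]>150)
v,u=np.nonzero(m); print(u.min(),u.max(),v.min(),v.max(),len(u)); k=cv2.minAreaRect(np.c_[u,v].astype(np.float32)); print(k)
box=cv2.boxPoints(k); W=np.array([ray("wrist",*q,127,c)[:2] for q in box]); print(W.round(1))
cv2.imwrite("pics/w2.png",im[:,:,::-1])
cv2.imwrite("pics/w2c.png",cv2.resize(im[140:300,250:450,::-1],None,fx=4,fy=3.75,interpolation=cv2.INTER_NEAREST))
go(466,-221,107,2.65)
```

```text
[ 464.71066374 -216.07217065  189.67516994]
[ 464.69350927 -216.09676563  189.64771362] [-0.009  0.007 -0.007 -0.001 -0.    -0.001]
318 320 232 243 19
((319.0, 237.5), (11.0, 2.0), 90.0)
[[ 448.1 -207.5]
 [ 448.7 -206.5]
 [ 454.2 -209.4]
 [ 453.7 -210.4]]
t 2.70 pos [ 464.7 -216.1  189.6] yaw 2.662 q6 -1.53 open 0.448 F [ 0.5 -0.  -0.1]
units [-0.088 -0.092  2.066] turn [-0.04 -0.08  0.67]
```

View pics/w2c.png

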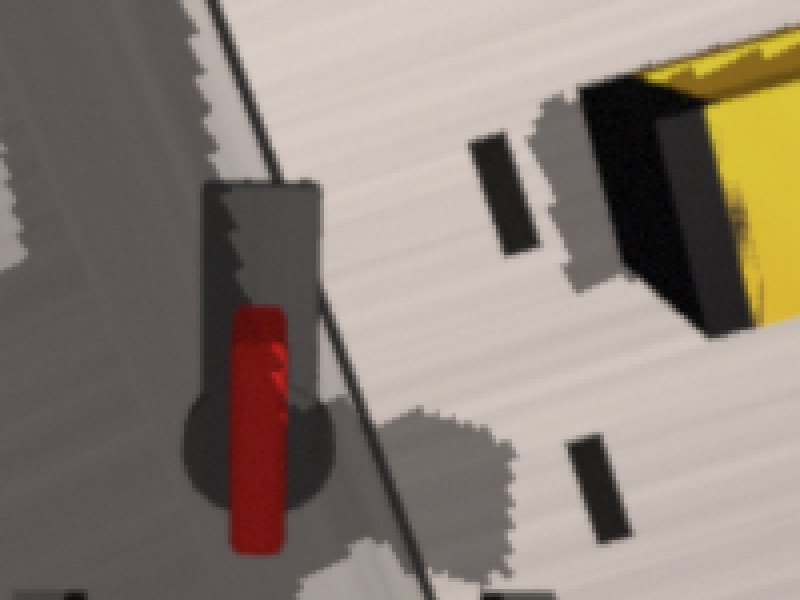

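The crop shows the fin top from (259,342) to (258,553), which is (314.8,231) to (314.5,287) in the full picture.

Run:
```python
from h import *
c=cam("wrist")
f=ray("wrist",314.8,231.2,127,c);b=ray("wrist",314.5,287.5,127,c)
d=f-b; L=np.hypot(*d[:2]); a=np.arctan2(d[1],d[0]); piv=b+d/L*9
print(f,b,L,a,"pivot",piv)
go(piv[0],piv[1],107,a)
print("hist",ray("wrist",250+258/4,140+445/3.75,98,c))
```

```text
[ 446.88902033 -208.87030179  127.        ] [ 476.12364039 -224.42544731  127.        ] 33.115337267124566 2.6526119101628716 pivot [ 468.17833159 -220.19791042  127.        ]
t 2.70 pos [ 464.7 -216.1  189.6] yaw 2.662 q6 -1.53 open 0.448 F [ 0.5 -0.  -0.1]
units [-0.127 -0.049  2.066] turn [-0.04 -0.08  0.52]
hist [ 469.42299253 -221.36517171   98.        ]
```

move_arm(series="0.1 -0.14 -0.09 0 0 0 0.5;0.1 0 0 0.7 0 0 0;0.1 0 0 0.7 0 0 0;0.1 0 0 0.62 0 0 0;0.1 0 0 0 0 0 0;1 0 0 0 0 0 0;1 0 0 0 0 0 0;1 0 0 0 0 0 0", grip_force=30)

```text
clock: 3.7
eef_pos: [471.7, -224.1, 109.9]
tcp_rot: [-3.141, 0.005, 2.651]
contact_force: [2.1, -0.6, -14.1]
opening: 0.078
```

```bash
python3 -c "
from h import *
go(468,-222,107,1.42)"
```

```text
t 3.70 pos [ 471.7 -224.1  109.9] yaw 2.651 q6 -1.53 open 0.078 F [  2.1  -0.6 -14.1]
units [0.106 0.003 0.072] turn [ 0.17  0.26 70.55]
```

move_arm(series="1 0.05 0 0 0 0 8;1 0.05 0 0 0 0 10;1 0 0 0 0 0 10;1 0 0 0 0 0 10")

```text
clock: 4.2
eef_pos: [469.8, -225.9, 109.9]
tcp_rot: [3.138, 0.013, 1.972]
contact_force: [-1.7, -1.3, -5.0]
opening: 0.08
```

```bash
python3 -c "
from h import *
go(468,-222,107,1.42)"
```

```text
t 4.20 pos [ 469.8 -225.9  109.9] yaw 1.972 q6 -0.84 open 0.080 F [-1.7 -1.3 -5. ]
units [ 0.108 -0.004  0.07 ] turn [ 0.42  0.66 31.61]
```

Forces are small, so I'll carry on to the stop with a little extra turn.

move_arm(series="1 0 0 0 0 0 10;1 0 0 0 0 0 10;1 0 0 0 0 0 10;1 0 0 0 0 0 4;1 0 0 0 0 0 3;1 0 0 0 0 0 0")

```text
clock: 4.95
eef_pos: [467.2, -226.1, 110.0]
tcp_rot: [3.134, 0.01, 1.307]
contact_force: [2.2, -0.1, -9.3]
opening: 0.089
```

```bash
python3 -c "
from h import *
go(468,-222,107,1.42); print(r.sense()['wrist_torque'])"
```

```text
t 4.95 pos [ 467.2 -226.1  110. ] yaw 1.307 q6 -0.18 open 0.089 F [ 2.2 -0.1 -9.3]
units [ 0.105 -0.009  0.073] turn [ 0.38  0.61 -6.46]
[ 0.04078181 -0.30660023  0.81637324]
```

move_arm(series="0.3 0 0 0 0 0 0;0.3 0 0 0 0 0 0;0.1 0 0 -0.7 0 0 0;0.1 0 0 -1 0 0 0;-0.3 0 0 -0.6 0 0 0;-1 0.92 -0.1 0 0 0 0;-1 0.92 -0.1 0 0 0 0;-1 0.92 -0.1 0 0 0 0;-1 0.92 -0.1 0 0 0 0;-1 0.92 -0.1 0 0 0 0;-1 0.92 -0.1 0 0 0 0;-1 0.92 -0.1 0 0 0 0;-1 0.92 -0.1 0 0 0 0;-1 0.92 -0.1 0 0 0 0;-1 0 0 0 0 0 0;-1 0 0 0 0 0 0")

```text
clock: 6.95
eef_pos: [524.0, 112.8, 210.0]
tcp_rot: [3.119, 0.007, 1.307]
contact_force: [-0.1, -0.6, 0.3]
opening: 1.001
```

Run:
```python
from h import *
go(535,218,190,1.307)
c=cam("wrist"); im=vision.grab_frame("wrist"); go(535,218,190,1.307)
top=vision.grab_frame("top")
X=proj("wrist",[535,218,132],c); print("knob pred",X)
t=cv2.resize(top[145:285,300:440],(480,480),interpolation=cv2.INTER_CUBIC)
cv2.imwrite("pics/w3.png",np.hstack([cv2.resize(im,(320*1,240))if 0 else im[:,160:480], t])[:,:,::-1])
```

```text
t 6.95 pos [524.  112.8 210. ] yaw 1.307 q6 0.49 open 1.001 F [-0.1 -0.6  0.3]
units [ 2.613 -0.43   0.474] turn [1.27 0.38 0.03]
t 7.00 pos [524.1 112.7 210. ] yaw 1.307 q6 0.49 open 1.002 F [ 0.5 -0.3  0.1]
units [ 2.616 -0.434  0.475] turn [ 1.27  0.37 -0.  ]
knob pred (np.float64(284.49489568111557), np.float64(65.0805845397065))
```

View pics/w3.png

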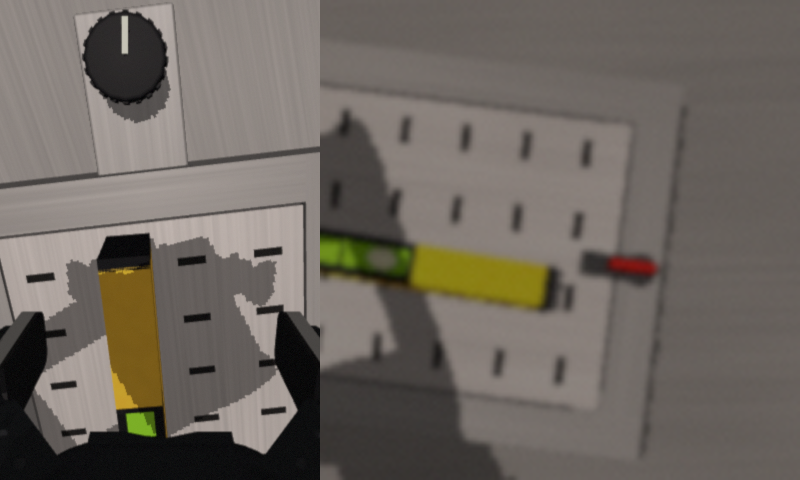

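The turnbutton now points over the panel (right half). The knob's top is centred near (284.5,52) in the wrist picture. The bubble is still off to the right, near the line.

Run:
```python
from h import *
k=ray("wrist",284.5,52.5,132); print(k, ray("wrist",284.5,51.5,129))
go(535,219,190,-1.3)
M=R.from_euler('xyz',r.sense()['tcp_rot']); print(M.inv().apply([k[0]-524.1,k[1]-112.7,0])/40)
```

```text
[536.88880238 223.22333761 132.        ] [536.96986127 224.17350275 129.        ]
t 7.05 pos [524.1 112.4 210. ] yaw 1.306 q6 0.49 open 1.003 F [ 0.5 -0.  -0.3]
units [ 2.647 -0.444  0.474] turn [  0.94  -1.52 149.32]
[ 2.75049884 -0.41338106 -0.02689297]
```

move_arm(series="-1 0.9 -0.14 0.16 1.2 0.3 0;-1 0.9 -0.14 0.16 0 0 0;-1 0.9 -0.14 0.16 0 0 0;-1 0 0 0 0 0 0;-1 0 0 0 0 0 -10.5;-1 0 0 0 0 0 -10.5;-1 0 0 0 0 0 -10.5;-1 0 0 0 0 0 -10.5;-1 0 0 0 0 0 -10.5;-1 0 0 0 0 0 -10.5;-1 0 0 0 0 0 -10.5;-1 0 0 0 0 0 -10.5;-1 0 0 0 0 0 -10.5;-1 0 0 0 0 0 -10.5;-1 0 0 0 0 0 -10.5;-1 0 0 0 0 0 -10.5;-1 0 0 0 0 0 -10.5;-1 0 0 0 0 0 -10.5;-1 0 0 0 0 0 -10.5;-1 0 0 0 0 0 -10.5")

```text
clock: 9.55
eef_pos: [537.0, 190.6, 194.1]
tcp_rot: [-3.138, -0.008, -1.984]
contact_force: [-0.1, -0.7, 0.4]
opening: 1.004
```

move_arm(series="-1 0 0 0 0 0 -10.5;-1 0 0 0 0 0 -10.5;-1 0 0 0 0 0 0;-1 0 0 0 0 0 0")

```text
clock: 10.05
eef_pos: [536.8, 184.5, 195.0]
tcp_rot: [3.141, -0.01, -1.616]
contact_force: [-0.9, 0.5, -0.2]
opening: 0.998
```

Run:
```python
from h import *
go(536,221,102,-1.3)
c=cam("wrist"); im=vision.grab_frame("wrist")
u,v=proj("wrist",[536,221,132],c); print("pred",u,v)
cv2.imwrite("pics/w4.png",im[:,:,::-1])
g=cv2.medianBlur(cv2.cvtColor(im,cv2.COLOR_RGB2GRAY),5)
h=cv2.HoughCircles(g,cv2.HOUGH_GRADIENT,1,20,param1=80,param2=15,minRadius=40,maxRadius=75)
if h is not None:
  for q in h[0][:6]: print(q, ray("wrist",q[0],q[1],132,c)[:2])
```

```text
t 10.05 pos [536.8 184.5 195. ] yaw -1.616 q6 -2.76 open 0.998 F [-0.9  0.5 -0.2]
units [-0.935  0.062  2.314] turn [  0.11  -0.59 -18.13]
pred 325.0913556844255 321.493514250001
[324.5 309.5  43.8] [536.01992817 213.30655677]
[385.5 198.5  71.1] [500.82016401 150.04776446]
[311.5 289.5  49. ] [542.89550233 200.48525118]
[532.5  77.5  45.2] [428.99741031  93.52998743]
```

View pics/w4.png

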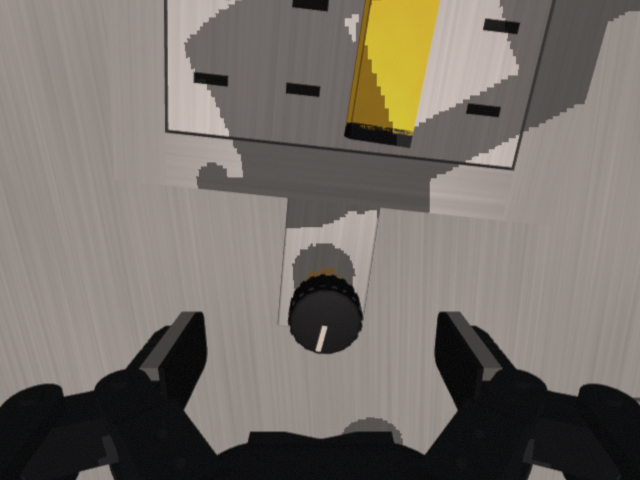

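Knob top is at about (325,318), matching the prediction of (325,321); use (536,219.5).

move_arm(series="-1 -0.45 0.03 0 0 -0.5 0;-1 -0.45 0.03 0 0 0 0;-1 0 0 0 0 0 0")

```text
clock: 10.48
eef_pos: [536.2, 223.5, 194.9]
tcp_rot: [-3.142, -0.001, -1.62]
contact_force: [-0.7, -0.4, -0.2]
opening: 0.999
```

```bash
python3 -c "
from h import *
go(536,219.5,103,-1.62)"
```

```text
t 10.47 pos [536.2 223.5 194.9] yaw -1.620 q6 -2.70 open 0.999 F [-0.7 -0.4 -0.2]
units [ 9.900e-02 -1.000e-03  2.296e+00] turn [-0.   -0.03  0.02]
```

move_arm(series="-1 0.09 0 0.7 0 0 0;-1 0 0 0.7 0 0 0;-1 0 0 0.6 0 0 0;-1 0 0 0.2 0 0 0;-1 0 0 0 0 0 0;1 0 0 0 0 0 0;1 0 0 0 0 0 0;1 0 0 0 0 0 0;1 0 0 0 0 0 0", grip_force=40)

```text
clock: 11.6
eef_pos: [535.9, 222.6, 107.6]
tcp_rot: [-3.14, 0.0, -1.617]
contact_force: [2.5, -0.2, -9.9]
opening: 0.49
```

```bash
python3 -c "
from h import *
go(536,219.5,103,-1.62);print(r.sense()['wrist_torque'])
im=vision.grab_frame('top'); cv2.imwrite('pics/t5.png',im[:,:,::-1])"
```

```text
t 11.60 pos [535.9 222.6 107.6] yaw -1.617 q6 -2.70 open 0.490 F [ 2.5 -0.2 -9.9]
units [ 0.079 -0.006  0.116] turn [-0.09  0.03  0.17]
[ 0.05901766 -0.68154273 -0.02234492]
```

move_arm(series="1 0 0 0 0 0 10;1 0 0 0 0 0 10;1 0 0 0 0 0 10;1 0 0 0 0 0 10;1 0 0 0 0 0 10;1 0 0 0 0 0 10;1 0 0 0 0 0 10;1 0 0 0 0 0 10;1 0 0 0 0 0 10;1 0 0 0 0 0 10;1 0 0 0 0 0 10;1 0 0 0 0 0 10;1 0 0 0 0 0 0")

```text
clock: 13.28
eef_pos: [537.5, 219.2, 107.6]
tcp_rot: [-3.14, 0.006, 2.508]
contact_force: [-0.3, 1.0, -3.2]
opening: 0.489
```

Run:
```python
from h import *
go(536,219.5,107,-1.62);print(r.sense()['wrist_torque'])
a=cv2.imread('pics/top0.png'); b=cv2.imread('pics/t5.png'); im=vision.grab_frame('top')[:,:,::-1]; s=vision.grab_frame('side')[:,:,::-1]
C=[cv2.resize(q[200:240,285:345],(480,200) if 0 else (400,200),interpolation=cv2.INTER_CUBIC) for q in (a,b,im)]+[cv2.resize(s[175:275,300:380],(400,400),interpolation=cv2.INTER_CUBIC)[:200]]
cv2.imwrite('pics/b6.png',np.vstack([np.hstack(C[:2]),np.hstack(C[2:])]))
```

```text
t 13.28 pos [537.5 219.2 107.6] yaw 2.508 q6 -0.54 open 0.489 F [-0.3  1.  -3.2]
units [ 0.033 -0.017  0.014] turn [-4.2000e-01  7.0000e-02 -1.2349e+02]
[ 0.09011907  0.10497417 -0.12131876]
```

View pics/b6.png

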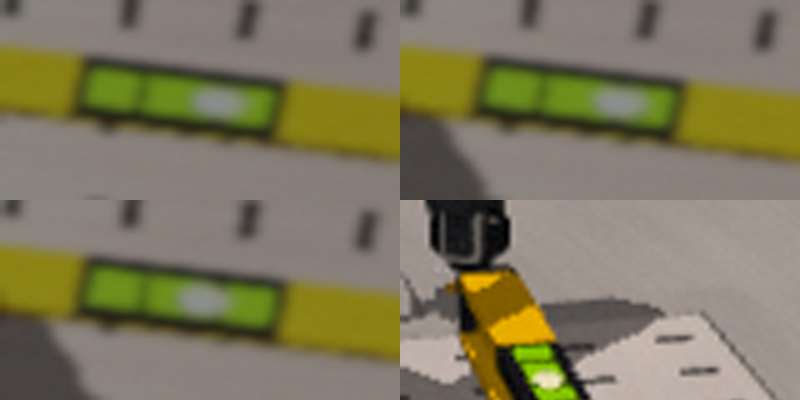

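The initial bubble offset was about 40 px, or 14.5 mm. After 2.15 rad about 8 mm remains, still settling, so I'll turn about 120° more and measure.

move_arm(series="1 0 0 0 0 0 10;1 0 0 0 0 0 10;1 0 0 0 0 0 10;1 0 0 0 0 0 10;1 0 0 0 0 0 10;1 0 0 0 0 0 10;1 0 0 0 0 0 10;1 0 0 0 0 0 10;1 0 0 0 0 0 10;1 0 0 0 0 0 10;1 0 0 0 0 0 10;1 0 0 0 0 0 5;1 0 0 0 0 0 0;1 0 0 0 0 0 0;1 0 0 0 0 0 0;1 0 0 0 0 0 0;1 0 0 0 0 0 0;1 0 0 0 0 0 0;1 0 0 0 0 0 0;1 0 0 0 0 0 0")

```text
clock: 15.88
eef_pos: [533.9, 219.6, 107.6]
tcp_rot: [3.14, 0.006, 0.493]
contact_force: [-0.6, 1.0, -3.1]
opening: 0.488
```

move_arm(series="1 0 0 0 0 0 0;1 0 0 0 0 0 0;1 0 0 0 0 0 0;1 0 0 0 0 0 0;1 0 0 0 0 0 0;1 0 0 0 0 0 0;1 0 0 0 0 0 0;1 0 0 0 0 0 0")

```text
clock: 16.88
eef_pos: [533.9, 219.6, 107.6]
tcp_rot: [3.14, 0.006, 0.493]
contact_force: [-0.8, -0.8, -2.4]
opening: 0.489
```

```bash
cat >> h.py <<'E'
def bubble(im):  # rgb top picture -> mm toward plain-foot end
    c=cv2.resize(im[195:245,275:355],None,fx=8,fy=8,interpolation=cv2.INTER_CUBIC)
    h=cv2.cvtColor(c,cv2.COLOR_RGB2HSV).astype(int)
    G=(h[...,0]>34)&(h[...,0]<70)&(h[...,1]>70)
    G=cv2.morphologyEx(G.astype(np.uint8),cv2.MORPH_CLOSE,np.ones((45,45)))
    n,l,st,_=cv2.connectedComponentsWithStats(G); G=l==1+st[1:,4].argmax()
    er=cv2.erode(G.astype(np.uint8),np.ones((13,13)))>0
    B=er&(h[...,1]<100)&(h[...,2]>130)
    box=cv2.boxPoints(cv2.minAreaRect(np.argwhere(G)[:,::-1].astype(np.float32)))
    ctr=box.mean(0); b=np.argwhere(B)[:,::-1].mean(0); k=587.4/1425*8
    return (b-ctr)[0]/k/np.cos(.13), np.ptp(box[:,0])/k, B.sum()/k/k
E
python3 - <<'E'
from h import *
go(536,219.5,107,-1.62)
im=vision.grab_frame('top'); cv2.imwrite('pics/t7.png',im[:,:,::-1]); 
for q in (cv2.imread('pics/top0.png')[:,:,::-1],cv2.imread('pics/t5.png')[:,:,::-1],im): print(bubble(q))
cv2.imwrite('pics/b7.png',cv2.resize(im[195:245,275:355,::-1],None,fx=8,fy=8,interpolation=cv2.INTER_CUBIC))
E
```

```text
t 16.88 pos [533.9 219.6 107.6] yaw 0.493 q6 1.47 open 0.489 F [-0.8 -0.8 -2.4]
units [0.046 0.027 0.014] turn [4.3000e-01 1.0000e-01 1.2107e+02]
(np.float64(14.318618413816914), np.float32(74.15782), np.float64(188.142755233499))
(np.float64(14.704019512988099), np.float32(74.12129), np.float64(194.48774551263458))
(np.float64(0.6069821618447473), np.float32(74.127525), np.float64(203.86729636005242))
```

View pics/b7.png

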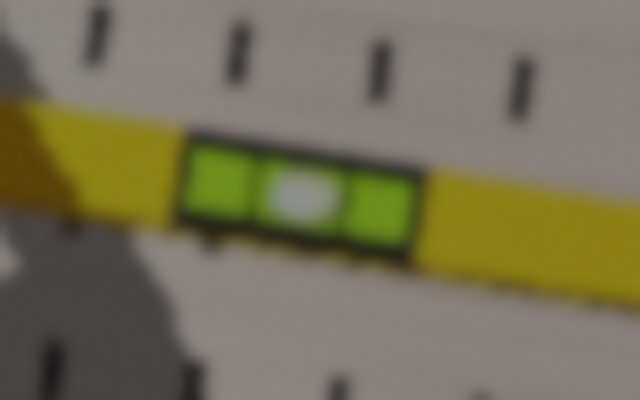

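The bubble is centred: it sits at 302 between lines at 258 and 346. Next I release the knob, lift, and move to the level.

move_arm(series="-0.6 0 0 0 0 0 0;-1 0 0 0 0 0 0;-1 0 0 0 0 0 0;-1 0 0 -0.6 0 0 0;-1 0 0 -0.9 0 0 0;-1 0 0 -0.9 0 0 0;1 -0.78 0.92 0 0 0 0;1 -0.78 0.92 0 0 0 0;1 -0.78 0.92 0 0 0 0;1 -0.78 0.92 0 0 0 0;1 -0.78 0.92 0 0 0 0;1 0 0 0 0 0 10;1 0 0 0 0 0 10;1 0 0 0 0 0 10;1 0 0 0 0 0 8.8;1 0 0 0 0 0 0;1 0 0 0 0 0 0", grip_force=20)

```text
clock: 19.05
eef_pos: [486.3, -23.5, 211.9]
tcp_rot: [3.138, -0.008, -0.197]
contact_force: [0.5, 0.2, -0.5]
opening: 0.002
```

Run:
```python
from h import *
go(470,-72.5,155,-0.184)
im=vision.grab_frame('wrist'); cv2.imwrite('pics/w8.png',im[:,:,::-1]); c=cam('wrist'); print(proj('wrist',[470,-72.5,145],c),proj('wrist',[480,-18.5,145],c))
h=cv2.cvtColor(im,cv2.COLOR_RGB2HSV); Y=((h[...,0]>18)&(h[...,0]<32)&(h[...,1]>150)&(h[...,2]>60))
for v in range(0,480,40):
    x=np.nonzero(Y[v])[0]; 
    if len(x): print(v,x.min(),x.max())
im=vision.grab_frame('top'); print(bubble(im)); cv2.imwrite('pics/t8.png',im[:,:,::-1])
```

```text
t 19.05 pos [486.3 -23.5 211.9] yaw -0.197 q6 1.72 open 0.002 F [ 0.5  0.2 -0.5]
units [-0.171  1.275  1.426] turn [ 0.24 -0.48 -0.75]
(np.float64(411.34983177987374), np.float64(272.711144246303)) (np.float64(315.64726125582195), np.float64(274.0846707484341))
240 118 512
280 85 546
(np.float64(nan), np.float32(23.028875), np.float64(0.0))h.py:24: RuntimeWarning: Mean of empty slice.
  ctr=box.mean(0); b=np.argwhere(B)[:,::-1].mean(0); k=587.4/1425*8
  ret = um.true_divide(
```

View pics/w8.png

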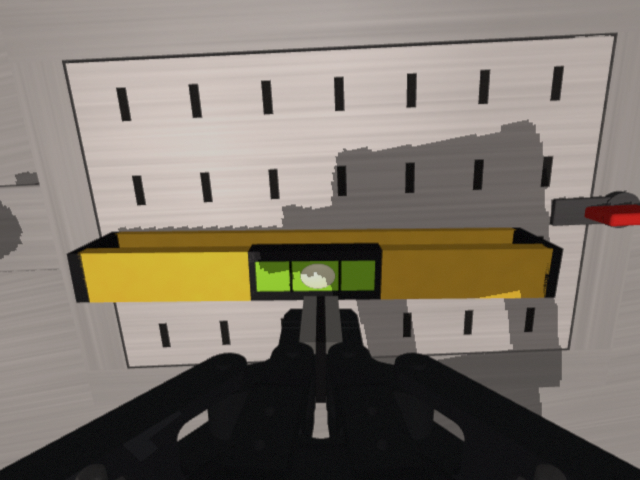

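The wrist view shows the bubble at 318 between lines at 290 and 341, so it is centred. The level's top lies where predicted, with its mid row near v 273.

move_arm(series="1 -0.09 0.63 0 0.2 -0.5 -0.7;1 -0.08 0.62 0 0 0 0;1 0 0 0.7 0 0 0;1 0 0 0.6 0 0 0;1 0 0 0 0 0 0;1 0 0 0 0 0 0")

```text
clock: 19.9
eef_pos: [470.9, -72.7, 160.2]
tcp_rot: [3.141, -0.002, -0.175]
contact_force: [-0.7, -0.0, 0.8]
opening: -0.004
```

```bash
python3 -c "
from h import *
go(470,-72.5,146,-0.184)"
```

```text
t 19.90 pos [470.9 -72.7 160.2] yaw -0.175 q6 1.59 open -0.004 F [-0.7 -0.   0.8]
units [-0.023 -0.001  0.354] turn [ 0.03 -0.11  0.49]
```

move_arm(series="1 -0.02 0 0.25 0 0 0;1 0 0 0 0 0 0;1 0 0 0.05 0 0 0;1 0 0 0.05 0 0 0")

```text
clock: 20.4
eef_pos: [471.4, -72.5, 147.2]
tcp_rot: [3.141, -0.005, -0.174]
contact_force: [0.3, -0.5, 0.6]
opening: 0.007
```

move_arm(series="1 0 0 0.03 0 0 0;1 0 0 0.03 0 0 0")

```text
clock: 20.65
eef_pos: [471.5, -72.5, 144.8]
tcp_rot: [3.141, -0.005, -0.174]
contact_force: [-4.5, 0.5, 15.5]
opening: 0.002
```

Run:
```python
from h import *
for i in range(30):
    im=vision.grab_frame('side')
    if i%5==0 or i==29: s=r.sense(); print(s['clock'],s['eef_pos'].round(2),s['contact_force'].round(1))
cv2.imwrite('pics/s9.png',im[:,:,::-1])
w=vision.grab_frame('wrist')[:,:,::-1]; t=vision.grab_frame('top')[:,:,::-1]
A=cv2.resize(im[170:290,280:400,::-1],(400,400),interpolation=cv2.INTER_CUBIC); T=cv2.resize(t[180:260,275:355],(400,400),interpolation=cv2.INTER_CUBIC)
W=np.zeros((200,800,3),np.uint8); W[:]=cv2.resize(w[200:360],(800,200))
cv2.imwrite('pics/f9.png',np.vstack([np.hstack([A,T]),W]))
```

```text
20.7 [471.48 -72.49 144.96] [-0.3  0.3  1.9]
20.95 [471.53 -72.46 144.94] [-1.1  0.6  3.3]
21.2 [471.52 -72.48 144.95] [-1.4  0.7  5.3]
21.45 [471.5  -72.47 144.93] [-1.1  0.1  4.3]
21.7 [471.51 -72.47 144.93] [-0.6 -0.2  5. ]
21.95 [471.49 -72.49 144.93] [-1.6 -0.5  6. ]
22.15 [471.48 -72.45 144.93] [-1.   0.5  5.5]
```

View pics/f9.png

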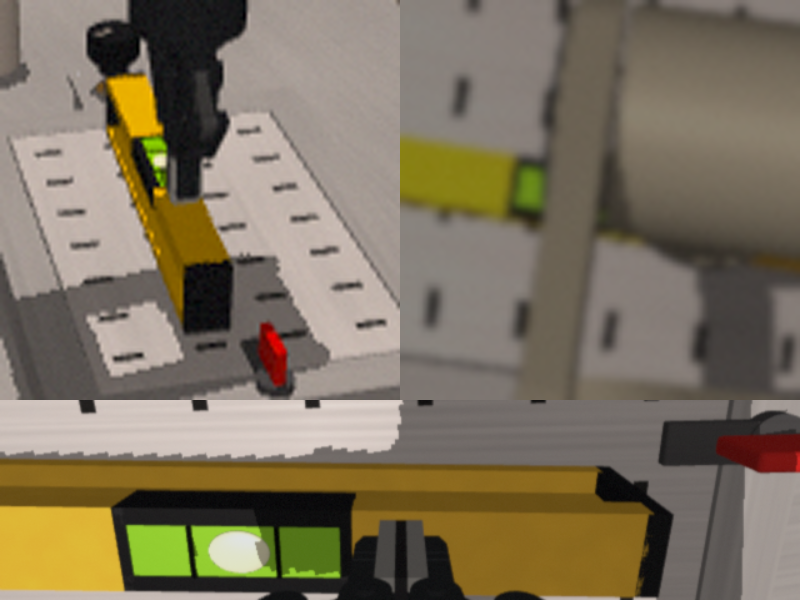

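Pressed on the level, the bubble sits at 239 between lines at 192 and 280, so it is centred. The steady push is only about 5.5 N, so I'll add a little for margin.

move_arm(series="1 0 0 0.04 0 0 0")

```text
clock: 22.38
eef_pos: [471.9, -72.5, 144.8]
tcp_rot: [3.141, -0.006, -0.174]
contact_force: [-10.3, 1.8, 37.8]
opening: -0.004
```

Run:
```python
from h import *
for i in range(30):
    im=vision.grab_frame('wrist')
    if i%6==0 or i==29: s=r.sense(); print(s['clock'],s['eef_pos'].round(2),s['contact_force'].round(1))
w=im[:,:,::-1]; g=w[288:320,90:290]; h=cv2.cvtColor(np.ascontiguousarray(g),cv2.COLOR_BGR2HSV)
print(((h[...,1]<60)&(h[...,2]>120)).sum(), np.nonzero((h[...,1]<60)&(h[...,2]>120))[1].mean()+90)
row=w[305:325,90:290].mean(0).astype(int)
print("dark lines at",[90+i for i in range(200) if row[i].max()<70])
```

```text
22.425 [471.94 -72.56 144.9 ] [-6.9  1.2 22.3]
22.725 [471.8  -72.52 144.86] [-6.7  0.4 23.9]
23.025 [471.8  -72.54 144.87] [-7.6  1.3 24.2]
23.325 [471.8  -72.53 144.84] [-7.7  1.  24.1]
23.625 [471.78 -72.53 144.85] [-7.1  1.3 24.5]
23.875 [471.79 -72.55 144.85] [-8.8  0.7 24.2]
527 189.62618595825427
dark lines at [94, 95, 96, 97, 98, 99, 100, 101, 150, 151, 152, 153, 220, 221, 222, 223, 272, 273, 274, 275, 276, 277, 278, 279, 280, 286, 287, 288, 289]
```

```bash
python3 -c "
from rig import r
print(r.sign_off()); s=r.sense(); print(s['clock'],s['contact_force'])"
```

```text
the job is handed in; nothing more can be done
None
the job is handed in; nothing more can be done
```

I've handed the job in at about 24 s on the robot's clock; the sign-off gave no verdict. The arm was still pressing the level flat on the panel.

- **Turnbutton:** I gripped the fin and turned it until it met its stop, where the wrist torque rose to 0.8 N m. The top camera then showed the lever pointing over the panel.
- **Levelling foot:** I wound the knob clockwise about 4.2 rad in a single grasp. This brought the bubble from about 14.5 mm off to centred.
- **Pressing:** The closed fingers press the level 55 mm from the vial, on the plain-foot side. The push held steady at about 24 N vertically and 8 N sideways, after one brief 38 N reading.
- **Last checks:** While pressed, the bubble was about 1.2 mm from the middle, against the 4 mm allowed. I never moved near the scoop, bottle, wrench or beaker, but I did not measure them again at the end.
- **Disagreements:** The top and wrist cameras differed by 4 to 7 mm on the turnbutton pivot and the knob. I took positions in between, and both grasps held. Contact during the grasps also showed a downward force of 3 to 14 N on the tool, which caused no trouble.

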